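# Open the transport case and take out the blue-capped tube

### The job

Swing the lid of the transport case up by its orange front lip and past its balance point, so that it stays open by itself. Then lift the large blue-capped tube out of the case and lay it, without dropping it, across both V notches of the white tube rest, centred and lying along the rest; its cap may point either way. Leave the lid open, the orange-capped tube lying in its place in the case and the other things on the worktop where they are.

Things in the scene. Friction and masses are not known exactly. Their poses are not given: they have to be found in the camera images.
- case: Grey open-topped case, fixed, 146x220x62 mm (x,y,z), walls 5, floor 6. Origin: centre of underside; x away from the robot. Two black foam ribs run along y at x = -30 and +30, 12 thick, 12 high over the inner floor, with 34 wide notches at y = -50 and +50: two seats where the tubes lie along x, either tube in either seat. Between the ribs (|x| < 24) the floor is free for fingers.
- lid (a joint): Angle of the blue lid, rad: 0 shut, 1.9 open at its end stop, leaning away from the robot. Free hinge along the case's far top rim, 0.4 kg; left alone it falls shut below about 1.53 (balance point) and open above it. About 2 N at the lip lifts it. Flat panel 8 mm thick, 224 mm wide, no knob, no latch.
- lid_hinge (a point): Middle of the lid's hinge axis, at x = +73, y = 0, z = +63 mm in the case's frame; its axes are the case's and the lid turns about its y. The axis is level with the lid's underside. Mind the wall shelf to the left behind the case: its underside is 540 mm above the worktop, over x > 610 and y > 230 mm from the robot's base; carry things out toward the robot.
- lid_lip (a point): Middle of the front edge of the lid's orange lip, on its underside, 170 mm from the hinge axis; turns with the lid (x toward the hinge, z out of the outer face). The lip is 180 mm wide (y), 6 thick, juts 24 mm out in front of the case's wall, underside 63 mm above the worktop when shut: a tilted finger fits under it from the front.
- blue_center (a point): Centre of the blue-capped tube, on its axis midway along, about 16 mm above what it lies on. White tube 115 mm long: body 28 mm across from x = -58 (conical over the last 15) to +44, blue cap 34 mm across from +44 to +58; x along the tube to the cap. About 50 g. Grasp across the body's middle.
- orange_center (a point): Centre of the thin orange-capped tube, 118 mm long, body 16 mm, cap 20 mm across, x along the tube to the cap. It lies in the other seat of the case and has about 9 mm of play either way.
- rest: White tube rest, fixed: base 100x64x6 mm with two 90-degree V notches, each 12 thick, at x = -30 and +30. Origin: centre of underside; x along the tube it carries. V bottoms 16 mm and tops about 40 mm above the worktop, 58 mm over the outside. Between the Vs (|x| < 24) free for fingers down to the base. The blue-capped tube lying in it has its centre 36 mm above the underside.
- reagent_0: White bottle with blue cap, 56 mm across, 105 mm tall. Bystander; origin: centre of the underside.
- beaker_0: Clear beaker, 75 mm across, 96 mm tall. Bystander; origin: centre of the underside.
- centrifuge: White bench centrifuge with its lid standing open, fixed, to the right of the case and between it and the arm's start: takes up x -105 to +180 mm, y -105 to +105 mm about its origin (centre of the underside), 240 mm tall. Not used here: pass above it.
- petri_dish: Round petri dish 60 mm across, 14 mm high. Bystander; origin: centre of the underside.
- timer: White lab timer lying flat, 66 x 62 x 18 mm. Bystander; origin: centre of the underside.
- tube_blue: The blue-capped tube itself (see its centre point); this origin lies on its underside, midway along, 16.5 mm off its axis. x along the tube to the cap.

How it is judged:
On the way, in this order (a step that is already met when the one before it is completed fails the run):
1. the lid is past its balance point and stays open by itself, the robot touching nothing of the case (value of joint lid above 1.65 rad and contact force between each of the arm, the fingers and case below 0.2 N), for 0.4 s.
2. the blue-capped tube is lifted clear of the case (value of joint lid above 1.65 rad and height (world z) of blue_center above 0.08 m), for 0.1 s.
At the end, for the whole second after the job is handed in: Lid open beyond 1.65 rad; blue-capped tube released and at rest in both Vs: centre within 20 mm of the rest's middle along it, 8 mm across it, 29 to 43 mm above its underside, parallel within 0.15 rad; orange-capped tube lying in its seat in the case (value of joint lid above 1.65 rad and x of blue_center in the frame of rest between -0.02 and 0.02 m and y of blue_center in the frame of rest between -0.008 and 0.008 m and z of blue_center in the frame of rest between 0.029 and 0.043 m and angle between the x axis of blue_center and the x axis of rest, either way round below 0.15 rad and contact force between rest and tube_blue above 0.1 N and linear speed of tube_blue below 0.03 m/s and x of orange_center in the frame of case between -0.03 and 0.03 m and height (world z) of orange_center below 0.035 m); the robot touches nothing.
It fails at once if the blue-capped tube is dropped or thrown (falls free at more than 0.6 m/s) (contact force between the fingers and tube_blue below 0.02 N and linear speed of tube_blue above 0.6 m/s).
It fails at once if the orange-capped tube is displaced by more than 35 mm (distance of orange_center from where it was at the start of the episode above 0.035 m).
It fails at once if a bystander is displaced by more than 30 mm (distance of any of reagent_0, beaker_0, petri_dish, timer from where it was at the start of the episode above 0.03 m).
It also fails if it takes over 72 s, if anything falls off the work surface, if the arm or the gripper's body presses on something with over 40 N, if the wrist force passes 120 N, or if a joint passes its speed limit or range.

### The arm

A 7-joint arm with a two-finger parallel gripper is mounted at the origin on a cart in front of the work surface, level with it; the furniture and walls round the work are solid. World frame = base frame: x ahead of the robot, y to its left, z up, the work surface at z = 0. Lengths are in m, angles in rad, forces in N, time in s.
With the tool pointing down it reaches from about 0.4 to 0.85 m from the base axis. Payload 4.5 kg.
Tool frame: the origin (TCP) lies at the very end of the fingers, on their centre line; the grasp point (between the pads) lies 19 mm behind it (r.grip_depth is the z of the grasp point in the tool frame, in m); z points along the fingers, y is the line along which they close (so a half turn about z gives the same grasp; the last joint's range is limited). The gripper opens to 88 mm and grips with 3 to 60 N. Pads are 18 mm wide; open, the fingers measure 123 mm over their backs; the gripper's body (75 mm by 187 mm) begins 45 mm behind the grasp point.
Start: joints at [1.285, 0.689, -0.195, 1.565, 0.157, 0.902, -0.215], TCP at [0.197, -0.593, 0.239] pointing down, gripper open.
Joint ranges: [-3.01, 3.01], [-0.46, 2.08], [-1.47, 1.51], [0.13, 2.56], [-1, 4.14], [0.04, 2.09], [-2.66, 2.66]. Speed limits (rad/s): [2.57, 2.57, 3.14, 3.14, 3.14, 3.14, 3.14].

### API

Orientations are given as a unit quaternion [x, y, z, w].
In Python, from plant import r gives the robot as it stands.
- The arm moves only by the tool steer_hand, called after "Call:" as name(argument=value, ...), one argument or row to a line, values as JSON. Schema: {"type":"object","properties":{"ticks":{"type":"array","items":{"type":"array","items":{"type":"number"},"minItems":7,"maxItems":7},"minItems":1,"maxItems":10},"squeeze":{"type":"number"},"only":{"type":"string"},"quiet":{"type":"boolean"},"lines":{"type":"string"}},"required":["ticks"],"additionalProperties":false}. ticks is a list of rows, 1 to 10 of them, each of 7 numbers: the opening from 0.0 (shut) to 1.0 (fully open), then dx, dy, dz in m, then a rotation vector rx, ry, rz in rad; each row is the pose to reach, as a shift and turn from the pose commanded when the call began, along the tool's axes at that moment; what a row does not reach only later rows make up. A row lasts 1/10 s, in which the tool goes at most 0.05 m and 0.15 rad, less where a joint would pass 70% of its speed; a pose out of reach is approached as far as the arm can. The fingers move at their own pace and stop on an object; squeeze is the grip in N (left out, the last holds). Time passes only in rows, so rows that do not move let the fingers close. The tool returns the time, the measured TCP pose, the force, the opening and the grip force at its end. only (a regular expression) keeps the lines of the reply that match it, lines (a string "A,B") keeps lines A to B, and quiet returns only ok. Input that does not fit is refused with a message, and nothing moves.
- r.get_state(): the state, without advancing time (a new reading comes with each control period).
- r.snapshot(name): name is "side" or "top"; returns the picture (400x640x3 uint8, red, green, blue); there is no depth.
- r.camera_params(name): a dict with "fx", "fy", "cx", "cy" (pixels), "rvec" (rotation vector, rad) and "tvec" (3), from world to camera coordinates, as OpenCV has them. Camera axes: x right, y down, z forward; pixel columns grow to the right and rows downward; lengths in m; the calibration is good to about 2 mm. A picture is of the moment at which its call begins. camera_params takes no time and is no camera call.
- r.finish_job(): hands the job in; it is judged then, once.
The state is a dict: "clock": time; "q": joint angles; "qd": joint speeds; "joint_torque": joint torques, N m; "tool_pos": TCP position; "eef_rot": TCP orientation; "contact_force": force on the tool from outside, world axes, zero at the start; "moment": the same for the moment, N m; "opening": opening from 0.0 (shut) to 1.0 (fully open); "finger_force": force on a finger pad.
Only numpy, scipy, OpenCV 4.12 (cv2) and the standard library are available. Lean on these libraries where they do the work, as an engineer would, in place of code of your own. Each camera call takes 0.05 s, during which the arm holds its last target. There are 200 camera calls.

## Working session

There is one attempt and no reset: what is moved stays moved. The work goes in short steps, Python scripts to look and compute and a tool call to move; the robot and the scene stay as the last step left them, time stands still between calls to the robot, and variables do not carry over. Pictures are saved under pics/ and viewed, at most 10 in all, crops included, and the job is handed in when it is done.

```bash
ls; mkdir -p pics
```

Create h.py:
```python
import numpy as np, cv2
from scipy.spatial.transform import Rotation as R
from plant import r
def ray(cam,u,v):
    p=r.camera_params(cam); M=R.from_rotvec(p["rvec"]).as_matrix(); t=np.array(p["tvec"])
    d=M.T@np.array([(u-p["cx"])/p["fx"],(v-p["cy"])/p["fy"],1]); return -M.T@t,d
def onz(cam,u,v,z):
    o,d=ray(cam,u,v); return o+d*(z-o[2])/d[2]
def proj(cam,P):
    p=r.camera_params(cam); c=R.from_rotvec(p["rvec"]).as_matrix()@np.array(P)+p["tvec"]
    return c[0]/c[2]*p["fx"]+p["cx"],c[1]/c[2]*p["fy"]+p["cy"]
def snap(cam,name):
    a=r.snapshot(cam); cv2.imwrite("pics/"+name,cv2.cvtColor(a,cv2.COLOR_RGB2BGR)); return a
```

Run:
```python
from h import *
for c in("top","side"):
    snap(c,c+"0.png"); print(c,ray(c,320,200))
print(r.get_state())
```

```text
pics
plant.py
top (array([0.40136895, 0.18806555, 1.20755112]), array([ 0.0939344 , -0.02348412, -0.99531882]))
side (array([-0.23064774,  1.25919967,  1.00026885]), array([ 0.4585684 , -0.66963316, -0.5843202 ]))
{'clock': 0.1, 'q': array([ 1.284794  ,  0.68991453, -0.19452369,  1.56622975,  0.15730325,
        0.90249677, -0.21512527]), 'qd': array([-2.83488306e-05, -1.76066600e-03,  2.27373286e-03, -3.08744900e-03,
        8.34404145e-04,  3.21079835e-04,  1.13915606e-03]), 'joint_torque': array([-3.18244602e-03, -5.28495884e+01, -1.27157684e+00, -1.53836882e+01,
       -5.26020862e-02,  2.02232230e-03,  4.48090145e-05]), 'tool_pos': array([ 0.19626926, -0.59278811,  0.23798407]), 'eef_rot': array([ 9.87238341e-01,  1.59247517e-01, -1.90304188e-04, -8.06351106e-04]), 'contact_force': array([-0.0236936 , -0.35816163,  0.22613362]), 'moment': array([ 0.02892994, -0.02186174,  0.01458952]), 'finger_force': 0.0, 'opening': 1.0000835160945032}
```

View pics/top0.png

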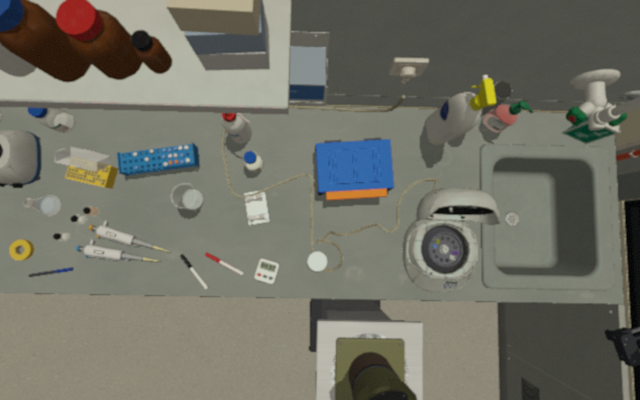

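View pics/side0.png

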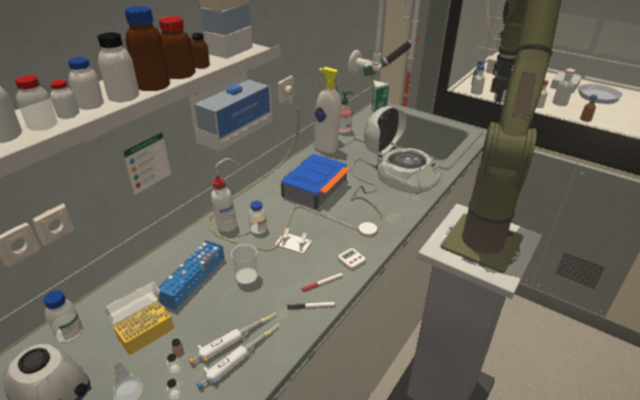

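Top view: blue lid about (355,165) with its orange lip at (357,195), the rest at (257,207), reagent bottle (252,160), petri dish (317,261), timer (266,271), beaker (186,197), centrifuge (445,240). In the side view the rest is at (293,241) and the lip at (335,180).

Create m.py:
```python
from h import *
a=cv2.cvtColor(cv2.imread("pics/top0.png"),cv2.COLOR_BGR2HSV)
def blob(m,x0,y0,x1,y1):
    k=np.zeros(m.shape,np.uint8);k[y0:y1,x0:x1]=m[y0:y1,x0:x1]
    c=max(cv2.findContours(k,cv2.RETR_EXTERNAL,cv2.CHAIN_APPROX_NONE)[0],key=cv2.contourArea)
    return c.reshape(-1,2).astype(float)
def rect(n,c,z):
    P=np.array([onz("top",u,v,z)[:2] for u,v in c]).astype(np.float32)
    q=cv2.minAreaRect(P); print(n,np.round(q[0],4),np.round(q[1],4),round(q[2],2)); print(np.round(cv2.boxPoints(q),3).tolist())
blue=cv2.inRange(a,(100,120,60),(125,255,255)); org=cv2.inRange(a,(5,150,120),(20,255,255)); wh=cv2.inRange(a,(0,0,165),(180,60,255))
rect("lid",blob(blue,300,130,405,205),.071)
rect("lip",blob(org,310,180,400,210),.069)
rect("rest",blob(wh,235,185,280,235),.006)
rect("petri",blob(wh,300,245,335,280),.014)
rect("timer",blob(wh,250,255,285,290),.018)
rect("cap",blob(blue,240,145,265,175),.105)
b=cv2.imread("pics/top0.png"); s=cv2.imread("pics/side0.png")
cv2.imwrite("pics/crop1.png",np.hstack([cv2.resize(b[175:235,225:285],(390,390),interpolation=2),cv2.resize(s[215:275,263:323],(390,390),interpolation=2)]))
```

```bash
python3 m.py
```

```text
lid [0.6142 0.063 ] [0.1484 0.2224] 4.77
[[0.531000018119812, 0.1679999977350235], [0.5490000247955322, -0.05400000140070915], [0.6970000267028809, -0.041999999433755875], [0.6790000200271606, 0.18000000715255737]]
lip [0.5284 0.0553] [0.0222 0.1785] 4.78
[[0.5099999904632568, 0.14300000667572021], [0.5249999761581421, -0.03500000014901161], [0.546999990940094, -0.032999999821186066], [0.5320000052452087, 0.14499999582767487]]
rest [0.4886 0.3555] [0.1006 0.0651] 11.12
[[0.43299999833106995, 0.3779999911785126], [0.4449999928474426, 0.3140000104904175], [0.5440000295639038, 0.3330000042915344], [0.5320000052452087, 0.3970000147819519]]
petri [0.33   0.1667] [0.0569 0.0575] 1.1
[[0.3009999990463257, 0.19499999284744263], [0.3019999861717224, 0.13699999451637268], [0.35899999737739563, 0.13899999856948853], [0.3580000102519989, 0.19599999487400055]]
timer [0.297 0.317] [0.0619 0.0647] 74.25
[[0.25699999928474426, 0.29600000381469727], [0.3199999928474426, 0.27799999713897705], [0.3370000123977661, 0.33799999952316284], [0.27399998903274536, 0.35600000619888306]]
cap [0.6243 0.3661] [0.029  0.0314] 1.46
[[0.609000027179718, 0.38100001215934753], [0.6100000143051147, 0.3499999940395355], [0.6389999985694885, 0.35100001096725464], [0.6380000114440918, 0.38199999928474426]]
```

View pics/crop1.png

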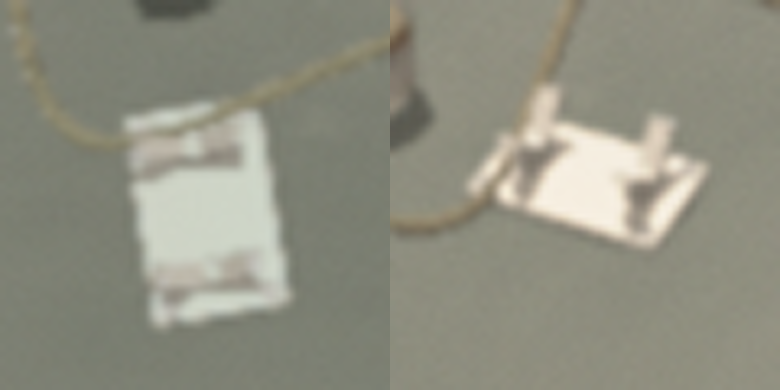

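The crop shows the rest's two V notches square to its long side, with the base's outline clean. Sizes agree with the data (lid 148x222, lip 178, rest 100x65): the case centre is (0.614, 0.063) at yaw 4.8°, and the rest is (0.489, 0.356) at yaw 11.1°.

Add to h.py:
```python
def ori(yaw,tilt=0):  # deg; tool x forward at yaw, fingers tilted forward from straight down
    return R.from_euler('z',yaw,degrees=True)*R.from_euler('x',180,degrees=True)*R.from_euler('y',tilt,degrees=True)
def plan(p,rot=None):
    s=r.get_state(); C=R.from_quat(s["eef_rot"]); rot=rot or C
    print("shift",np.round(C.inv().apply(np.array(p)-s["tool_pos"]),4),"turn",np.round((C.inv()*rot).as_rotvec(),3))
XD=np.array([.9965,.0835,0]); YD=np.array([-.0835,.9965,0]); CASE=np.array([.614,.063,0]); HINGE=CASE+.073*XD+[0,0,.063]
def case(x,y,z): return CASE+x*XD+y*YD+[0,0,z]
```

```text
(no output)
```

Call:
steer_hand(
  ticks=[
    [0, 0, 0, -0.05, 0, 0, 0],
    [0, 0, 0, -0.1, 0, 0, 0],
    [0, 0, 0, -0.13, 0, 0, 0],
  ],
  squeeze=20,
)

```text
clock: 0.4
tool_pos: [0.1969, -0.5941, 0.3722]
eef_rot: [0.987, 0.159, 0.001, 0.002]
contact_force: [0.3, -0.7, 0.5]
opening: 0.751
finger_force: 0.0
```

```bash
python3 -c "
from h import *
print(onz('top',445,240,.15))
plan([.38,.045,.36],ori(4.8,0)); print(case(-.13,0,.04)); plan(case(-.16,0,.1),ori(4.8,50))"
```

```text
[ 0.39991573 -0.17832988  0.15      ]
shift [ 0.3746 -0.5492  0.0102] turn [ 0.004 -0.001  0.236]
[0.484455 0.052145 0.04    ]
shift [ 0.4467 -0.5313  0.2703] turn [-0.099  0.867  0.222]
```

Call:
steer_hand(
  ticks=[
    [0, 0.02, -0.045, 0, 0, 0, 0],
    [0, 0.06, -0.08, 0, 0, 0, 0.03],
    [0, 0.1, -0.11, 0, 0, 0, 0.06],
    [0, 0.14, -0.14, 0, 0, 0, 0.09],
    [0, 0.18, -0.17, 0, 0, 0, 0.12],
    [0, 0.21, -0.21, 0, 0, 0, 0.15],
    [0, 0.24, -0.25, 0, 0, 0, 0.18],
    [0, 0.27, -0.29, 0, 0, 0, 0.21],
    [0, 0.29, -0.33, 0, 0, 0, 0.236],
    [0, 0.31, -0.37, 0, 0, 0, 0.236],
  ],
)

```text
clock: 1.4
tool_pos: [0.3744, -0.1423, 0.3686]
eef_rot: [0.999, 0.042, -0.0, -0.0]
contact_force: [1.3, 0.9, 0.3]
opening: 0.005
finger_force: 0.0
```

```bash
python3 -c "
from h import *
plan([.38,.045,.36],ori(4.8,0))"
```

```text
shift [ 0.0214 -0.1861  0.0086] turn [-0.  0.  0.]
```

Call:
steer_hand(
  ticks=[
    [0, 0, -0.05, 0, 0, 0, 0],
    [0, 0.01, -0.1, 0, 0, 0, 0],
    [0, 0.02, -0.15, 0, 0, 0, 0],
    [0, 0.02, -0.186, 0.02, 0, 0.1, 0],
    [0, 0.02, -0.186, 0.06, 0, 0.25, 0],
    [0, 0.02, -0.186, 0.1, 0, 0.4, 0],
    [0, 0.02, -0.186, 0.13, 0, 0.55, 0],
    [0, 0.02, -0.186, 0.15, 0, 0.7, 0],
    [0, 0.02, -0.186, 0.15, 0, 0.85, 0],
    [0, 0.02, -0.186, 0.15, 0, 0.95, 0],
  ],
)

```text
clock: 2.4
tool_pos: [0.3889, 0.0342, 0.3068]
eef_rot: [0.974, 0.034, 0.222, 0.027]
contact_force: [-0.2, -0.4, 0.2]
opening: 0.007
finger_force: 0.0
```

```bash
python3 -c "
from h import *
print(r.get_state()['q'])
plan(case(-.13,0,.05),ori(4.8,55))
print(case(-.13,0,.05))"
```

```text
[-0.83735622  0.17236289  0.58302694  2.51639002  0.82610626  0.08552049
 -2.59266584]
shift [-0.0231 -0.0302  0.272 ] turn [0.071 0.515 0.022]
[0.484455 0.052145 0.05    ]
```

```bash
python3 -c "
from h import *
plan(case(-.15,0,.1),ori(4.8,35))"
```

```text
shift [-0.0197 -0.0262  0.2184] turn [0.073 0.166 0.009]
```

Call:
steer_hand(
  ticks=[
    [0, -0.01, -0.01, 0.05, 0, 0, 0],
    [0, -0.02, -0.02, 0.1, 0, 0, 0],
    [0, -0.02, -0.02, 0.15, 0, 0, 0],
    [0, -0.02, -0.02, 0.2, 0, 0, 0],
    [0, -0.02, -0.02, 0.2, 0, 0.1, 0],
    [0, -0.02, -0.02, 0.2, 0.05, 0.15, 0],
  ],
)

```text
clock: 3.0
tool_pos: [0.3777, 0.0493, 0.3283]
eef_rot: [0.966, 0.04, 0.254, 0.01]
contact_force: [-0.4, 0.1, 2.6]
opening: 0.007
finger_force: 0.0
```

```bash
python3 -c "
from h import *
print(r.get_state()['q'])
plan(case(-.14,0,.04),ori(4.8,35))"
```

```text
[-1.31383943  0.12142118  1.05722242  2.55853995  0.88793513  0.04273715
 -2.6542793 ]
shift [-0.0573 -0.0065  0.2986] turn [0.04  0.098 0.011]
```

```bash
python3 -c "
from h import *
plan([.5,.05,.35],ori(4.8,0))"
```

```text
shift [0.1168 0.0089 0.0413] turn [ 0.042 -0.513 -0.002]
```

Call:
steer_hand(
  ticks=[
    [0, 0.02, 0, 0.02, 0, -0.1, 0],
    [0, 0.05, 0, 0.02, 0, -0.25, 0],
    [0, 0.1, 0, 0.03, 0, -0.4, 0],
    [0, 0.1, 0, 0.04, 0, -0.5, 0],
    [0, 0.1, 0, 0.05, 0, -0.5, 0],
  ],
)

```text
clock: 3.5
tool_pos: [0.4756, 0.0486, 0.3349]
eef_rot: [0.987, 0.033, 0.146, 0.052]
contact_force: [1.4, -0.6, 1.2]
opening: 0.008
finger_force: 0.0
```

```bash
python3 -c "
from h import *
print(r.get_state()['q'])
plan([.5,.05,.35],ori(4.8,0))"
```

```text
[-0.45099901  0.26150835  0.16769151  2.11270612  0.26232895  0.52741283
 -2.00946491]
shift [ 0.0277  0.0015 -0.0074] turn [ 0.116 -0.289 -0.017]
```

```bash
python3 -c "
from h import *
plan([.47,.05,.20],ori(4.8,26))"
```

```text
shift [-0.0437 -0.0168  0.1266] turn [0.117 0.165 0.01 ]
```

Call:
steer_hand(
  ticks=[
    [0, 0.03, 0, 0.04, 0.08, 0, 0],
    [0, 0.02, 0, 0.08, 0.11, 0.05, 0],
    [0, 0, 0, 0.12, 0.11, 0.1, 0],
    [0, -0.01, 0, 0.13, 0.11, 0.16, 0],
    [0, -0.03, 0, 0.13, 0.11, 0.16, 0],
  ],
)

```text
clock: 4.0
tool_pos: [0.5192, 0.028, 0.2464]
eef_rot: [0.979, 0.041, 0.198, 0.008]
contact_force: [0.9, 0.2, -0.2]
opening: 0.004
finger_force: 0.0
```

```bash
python3 -c "
from h import *
print(r.get_state()['q'])
for t in (20,26,32): plan(case(-.135,0,.05),ori(4.8,t))"
```

```text
[-0.20762022  0.43999335  0.02975555  2.25078009  0.78395913  0.08083167
 -2.44133788]
shift [-0.1107 -0.0329  0.1655] turn [ 0.031 -0.049  0.005]
shift [-0.1107 -0.0329  0.1655] turn [0.031 0.055 0.007]
shift [-0.1107 -0.0329  0.1655] turn [0.031 0.16  0.009]
```

Create fk.py:
```python
from h import *
import itertools
from scipy.optimize import least_squares
D=[([1.284794,.68991453,-.19452369,1.56622975,.15730325,.90249677,-.21512527],[.19626926,-.59278811,.23798407],[.987238,.1592475,-.00019,-.000806]),
([-.83735622,.17236289,.58302694,2.51639002,.82610626,.08552049,-2.59266584],[.3889,.0342,.3068],[.974,.034,.222,.027]),
([-1.31383943,.12142118,1.05722242,2.55853995,.88793513,.04273715,-2.6542793],[.3777,.0493,.3283],[.966,.04,.254,.01]),
([-.45099901,.26150835,.16769151,2.11270612,.26232895,.52741283,-2.00946491],[.4756,.0486,.3349],[.987,.033,.146,.052]),
([-.20762022,.43999335,.02975555,2.25078009,.78395913,.08083167,-2.44133788],[.5192,.028,.2464],[.979,.041,.198,.008])]
Z=lambda a:R.from_euler('z',a); Y=lambda a:R.from_euler('y',a)
def chain(q,s,x):
    R2=Z(s[0]*q[0]+x[0])*Y(q[1]); R4=R2*Z(s[1]*q[2])*Y(q[3]); R6=R4*Z(s[2]*q[4])*Y(q[5]); T=R6*Z(s[3]*q[6]+x[1])
    p=np.array([x[2],0,x[3]])+R2.apply([x[7],0,x[4]])+R4.apply([x[8],0,x[5]])+R6.apply([0,0,x[6]])
    return p,T,R4
def fit():
    best=None
    for s in itertools.product((1,-1),repeat=4):
      for o in (0,1.57,3.14,-1.57):
        f=lambda x:np.concatenate([np.r_[chain(q,s,x)[0]-p,.3*(chain(q,s,x)[1].inv()*R.from_quat(k)).as_rotvec()] for q,p,k in D])
        m=least_squares(f,[0,o,0,.3,.4,.35,.25,0,0])
        if best is None or m.cost<best[0]: best=(m.cost,s,m.x)
    return best
if __name__=="__main__": print(fit())
```

```bash
python3 fk.py
```

```text
(np.float64(0.00018000214002047442), (-1, -1, -1, -1), array([-6.46414836e-02,  1.51071633e+00, -1.35553011e-02,  4.81322530e-01,
        5.54058667e-01,  3.81563100e-01,  4.11558551e-01, -5.44358832e-04,
        2.87679072e-02]))
```

Create ik.py:
```python
from fk import *
s=r.get_state(); D.append((s["q"],s["tool_pos"],s["eef_rot"]))
c,sg,X=fit()
lo=np.array([-3.01,-.46,-1.47,.13,-1,.04,-2.66])+.04; hi=np.array([3.01,2.08,1.51,2.56,4.14,2.09,2.66])-.04
def ik(p,rot,seed,w=.02):
    seed=np.clip(seed,lo+.01,hi-.01)
    f=lambda q:np.r_[(chain(q,sg,X)[0]-p)*5,(chain(q,sg,X)[1].inv()*rot).as_rotvec(),w*(q-seed)*.1]
    m=least_squares(f,seed,bounds=(lo,hi)); return m.x,np.linalg.norm(chain(m.x,sg,X)[0]-p),(chain(m.x,sg,X)[1].inv()*rot).magnitude()
```

Run:
```python
from ik import *
np.set_printoptions(precision=3,suppress=True)
print(c,X)
H=R.from_euler('z',180,degrees=True)
for t in (25,35,45,55,65):
  for n,f in (("fwd",R.identity()),("back",H)):
    for q5 in (0,3.14):
      for q7 in (-1.6,1.6):
        q,e,a=ik(case(-.1,0,.035),ori(4.8,t)*f,[-.1,.6,0,2.2,q5,.4,q7])
        if e<.006 and a<.05: print(t,n,q5,q7,q,round(e,4),round(a,3))
```

```text
0.00023232798403281636 [-0.068  1.507 -0.011  0.478  0.551  0.381  0.405  0.001  0.029]
25 fwd 0 1.6 [ 0.217  1.122 -0.584  2.347  2.541  0.83   2.254] 0.0 0.0
25 fwd 3.14 1.6 [-0.158  1.016 -0.034  2.348  3.083  0.659  1.544] 0.0 0.0
25 back 3.14 -1.6 [-0.169  1.016 -0.018  2.348  3.101  0.659 -1.619] 0.0 0.0
35 fwd 0 1.6 [ 0.15   1.269 -0.482  2.478  2.832  1.218  2.005] 0.0 0.0
35 fwd 3.14 1.6 [-0.159  1.19  -0.04   2.478  3.095  1.138  1.53 ] 0.0 0.0
35 back 3.14 -1.6 [-0.171  1.19  -0.024  2.478  3.105  1.137 -1.629] 0.0 0.0
65 fwd 0 1.6 [-0.803  1.991  0.435  2.478  2.597  2.05   0.433] 0.0 0.0
65 fwd 3.14 -1.6 [-0.91   2.04   0.508  2.478  2.562  1.965  0.285] 0.0 0.0
65 fwd 3.14 1.6 [-0.803  1.991  0.435  2.478  2.597  2.05   0.433] 0.0 0.0
65 back 3.14 -1.6 [-0.768  1.951  0.386  2.478  2.613  2.05  -2.62 ] 0.0018 0.017
```

Create path.py:
```python
from ik import *
def rows(qs,g=0):
    p0,T0=s["tool_pos"],R.from_quat(s["eef_rot"])
    pc,Tc,_=chain(s["q"],sg,X)   # model bias removed at current pose
    for q in qs:
        p,T,_=chain(q,sg,X); print(np.round(np.r_[T0.inv().apply(p-pc),(Tc.inv()*T).as_rotvec()],3).tolist(),np.round(p,2))
```

Run:
```python
from path import *
print(s["q"])
A=np.array([-.2,.36,0,2.05,.3,.35,-2.0])
rows([s["q"]+(A-s["q"])*k/4 for k in range(1,5)])
```

```text
[-0.20762022  0.43999335  0.02975555  2.25078009  0.78395913  0.08083167
 -2.44133788]
[0.024, 0.01, -0.009, -0.028, 0.011, 0.012] [0.54 0.03 0.27]
[0.044, 0.014, -0.02, -0.043, 0.015, 0.025] [0.55 0.02 0.28]
[0.061, 0.013, -0.032, -0.042, 0.011, 0.037] [0.56 0.03 0.3 ]
[0.077, 0.004, -0.045, -0.025, 0.005, 0.045] [0.57 0.04 0.32]
```

Call:
steer_hand(
  ticks=[
    [0, 0.024, 0.01, -0.009, -0.03, 0.01, 0.01],
    [0, 0.044, 0.014, -0.02, -0.04, 0.015, 0.025],
    [0, 0.061, 0.013, -0.03, -0.04, 0.01, 0.037],
    [0, 0.077, 0.004, -0.045, -0.025, 0.005, 0.045],
    [0, 0.077, 0.004, -0.045, -0.025, 0.005, 0.045],
  ],
)

```text
clock: 4.5
tool_pos: [0.5751, 0.0321, 0.3218]
eef_rot: [0.979, 0.017, 0.205, 0.014]
contact_force: [-0.0, 0.2, 1.1]
opening: 0.004
finger_force: 0.0
```

Run:
```python
from path import *
q=s["q"];print(np.round(q,3))
L=[]
for k in range(1,10):
    n=q.copy(); n[4]+=.15*k; L.append(n)
rows(L)
```

```text
[ 0.018  0.386 -0.297  2.     0.567  0.428 -2.251]
[0.015, 0.018, -0.001, -0.051, 0.036, -0.136] [0.6  0.02 0.33]
[0.032, 0.034, -0.004, -0.102, 0.072, -0.273] [0.61 0.   0.34]
[0.051, 0.047, -0.008, -0.153, 0.108, -0.409] [ 0.63 -0.01  0.35]
[0.071, 0.057, -0.013, -0.204, 0.143, -0.546] [ 0.65 -0.02  0.37]
[0.093, 0.064, -0.019, -0.255, 0.179, -0.682] [ 0.66 -0.02  0.38]
[0.114, 0.068, -0.026, -0.306, 0.215, -0.819] [ 0.68 -0.03  0.4 ]
[0.136, 0.069, -0.034, -0.357, 0.251, -0.955] [ 0.7  -0.03  0.41]
[0.158, 0.066, -0.043, -0.408, 0.287, -1.092] [ 0.71 -0.02  0.43]
[0.179, 0.059, -0.052, -0.458, 0.323, -1.228] [ 0.73 -0.02  0.45]
```

Run:
```python
from path import *
print(onz("top",355,105,0))
q=s["q"]
L=[]
for k in range(1,11):
    n=q.copy(); n[4]+=.14*k; n[3]+=.035*k;n[0]-=.005*k; n[2]+=.01*k;n[5]-=.005*k; L.append(n)
rows(L)
```

```text
[0.82220677 0.05412131 0.        ]
[-0.01, 0.02, 0.003, -0.05, 0.002, -0.134] [0.58 0.02 0.32]
[-0.017, 0.037, 0.005, -0.095, 0.004, -0.269] [ 0.57 -0.    0.31]
[-0.024, 0.052, 0.007, -0.134, 0.005, -0.406] [ 0.57 -0.02  0.31]
[-0.029, 0.064, 0.008, -0.168, 0.005, -0.545] [ 0.56 -0.03  0.31]
[-0.034, 0.074, 0.008, -0.197, 0.005, -0.685] [ 0.56 -0.04  0.31]
[-0.038, 0.08, 0.009, -0.219, 0.006, -0.825] [ 0.56 -0.05  0.31]
[-0.043, 0.083, 0.009, -0.236, 0.007, -0.967] [ 0.55 -0.05  0.3 ]
[-0.048, 0.083, 0.01, -0.247, 0.009, -1.109] [ 0.55 -0.05  0.3 ]
[-0.054, 0.081, 0.01, -0.252, 0.013, -1.252] [ 0.54 -0.05  0.3 ]
[-0.061, 0.076, 0.011, -0.252, 0.018, -1.395] [ 0.54 -0.04  0.29]
```

Call:
steer_hand(
  ticks=[
    [0, -0.01, 0.02, 0.003, -0.05, 0.002, -0.13],
    [0, -0.017, 0.037, 0.005, -0.095, 0.004, -0.27],
    [0, -0.024, 0.052, 0.007, -0.134, 0.005, -0.41],
    [0, -0.03, 0.064, 0.008, -0.17, 0.005, -0.545],
    [0, -0.034, 0.074, 0.008, -0.2, 0.005, -0.685],
    [0, -0.038, 0.08, 0.009, -0.22, 0.006, -0.825],
    [0, -0.043, 0.083, 0.009, -0.236, 0.007, -0.967],
    [0, -0.048, 0.083, 0.01, -0.247, 0.009, -1.11],
    [0, -0.054, 0.081, 0.01, -0.252, 0.013, -1.25],
    [0, -0.061, 0.076, 0.011, -0.252, 0.018, -1.395],
  ],
)

```text
clock: 5.5
tool_pos: [0.5211, -0.0474, 0.2863]
eef_rot: [0.727, 0.62, 0.152, 0.254]
contact_force: [-0.1, -0.6, 0.5]
opening: 0.005
finger_force: 0.0
```

Run:
```python
from path import *
q=s["q"];print(np.round(q,3))
L=[]
for k in range(1,11):
    n=q.copy(); n[4]+=.14*k; n[3]+=0.005*k; L.append(n)
rows(L)
```

```text
[-0.092  0.374 -0.102  2.353  1.945  0.337 -2.213]
[0.01, 0.011, -0.0, -0.034, 0.025, -0.134] [ 0.54 -0.04  0.3 ]
[0.022, 0.02, -0.001, -0.068, 0.051, -0.267] [ 0.54 -0.03  0.3 ]
[0.036, 0.027, -0.003, -0.101, 0.077, -0.401] [ 0.55 -0.02  0.31]
[0.051, 0.032, -0.005, -0.135, 0.104, -0.534] [ 0.56 -0.    0.31]
[0.067, 0.035, -0.008, -0.169, 0.132, -0.667] [0.56 0.01 0.31]
[0.084, 0.036, -0.011, -0.203, 0.16, -0.8] [0.56 0.03 0.31]
[0.1, 0.034, -0.015, -0.237, 0.189, -0.933] [0.56 0.05 0.31]
[0.117, 0.029, -0.02, -0.271, 0.219, -1.065] [0.56 0.07 0.31]
[0.134, 0.022, -0.025, -0.305, 0.25, -1.197] [0.55 0.08 0.31]
[0.149, 0.013, -0.031, -0.34, 0.281, -1.33] [0.55 0.1  0.31]
```

Works: q5 is spinning as intended. I'll carry on.

Call:
steer_hand(
  ticks=[
    [0, 0.01, 0.01, 0, -0.034, 0.025, -0.134],
    [0, 0.022, 0.02, -0.001, -0.068, 0.051, -0.267],
    [0, 0.036, 0.027, -0.003, -0.1, 0.077, -0.4],
    [0, 0.051, 0.032, -0.005, -0.135, 0.104, -0.534],
    [0, 0.067, 0.035, -0.008, -0.17, 0.132, -0.667],
    [0, 0.084, 0.036, -0.011, -0.2, 0.16, -0.8],
    [0, 0.1, 0.034, -0.015, -0.237, 0.19, -0.933],
    [0, 0.117, 0.03, -0.02, -0.27, 0.22, -1.065],
  ],
)

```text
clock: 6.3
tool_pos: [0.5572, 0.0674, 0.3085]
eef_rot: [0.254, 0.899, 0.155, 0.32]
contact_force: [0.9, -0.2, -0.3]
opening: 0.006
finger_force: 0.0
```

Run:
```python
from path import *
print(np.round(s["q"],3))
H=R.from_euler('z',180,degrees=True)
for x,z in ((-.17,.15),(-.14,.03)): print(case(x,0,z)); plan(case(x,0,z),ori(4.8,33)*H)
```

```text
[ 0.006  0.388 -0.314  2.355  2.664  0.354 -1.85 ]
[0.444595 0.048805 0.15    ]
shift [ 0.1434 -0.1257  0.0426] turn [ 0.108  0.123 -0.652]
[0.47449 0.05131 0.03   ]
shift [ 0.1844 -0.166   0.1521] turn [ 0.108  0.123 -0.652]
```

Call:
steer_hand(
  ticks=[
    [0, 0.04, -0.03, 0.01, 0.02, 0.02, -0.13],
    [0, 0.07, -0.06, 0.02, 0.04, 0.05, -0.26],
    [0, 0.1, -0.09, 0.03, 0.06, 0.07, -0.39],
    [0, 0.13, -0.11, 0.035, 0.08, 0.1, -0.52],
    [0, 0.143, -0.126, 0.043, 0.108, 0.123, -0.652],
    [0, 0.143, -0.126, 0.043, 0.108, 0.123, -0.652],
  ],
)

```text
clock: 6.9
tool_pos: [0.5058, 0.0816, 0.1784]
eef_rot: [0.059, 0.945, 0.074, 0.312]
contact_force: [0.0, 1.9, -0.5]
opening: 0.005
finger_force: 0.0
```

Run:
```python
from path import *
print(np.round(s["q"],3))
H=R.from_euler('z',180,degrees=True)
for x,z in ((-.17,.15),(-.14,.03)): plan(case(x,0,z),ori(4.8,33)*H)
```

```text
[ 0.341  0.929 -1.203  2.558  2.129  1.175 -0.975]
shift [ 0.0602 -0.0412 -0.0175] turn [ 0.061  0.069 -0.224]
shift [ 0.1065 -0.058   0.096 ] turn [ 0.061  0.069 -0.224]
```

Run:
```python
from path import *
np.set_printoptions(precision=3,suppress=True)
H=R.from_euler('z',180,degrees=True)
q=s["q"]
for x,z,t in ((-.12,.16,15),(-.12,.1,15),(-.125,.03,15),(-.12,.03,25),(-.12,.03,30),(-.095,.03,30),(-.088,.025,30)):
    a=ik(case(x,0,z),ori(4.8,t)*H,[-.17,1.0,0,2.3,3.1,.7,-1.62]); print(x,z,t,*a)
q1=ik(case(-.12,0,.16),ori(4.8,15)*H,[-.17,1.0,0,2.3,3.1,.7,-1.62])[0]
rows([q+(q1-q)*k/9 for k in range(1,10)])
```

```text
-0.12 0.16 15 [-0.117  0.599 -0.123  2.29   1.647  0.08  -0.183] 2.173235192925584e-05 0.0002744627622269078
-0.12 0.1 15 [-0.195  0.736 -0.003  2.329  3.088  0.185 -1.623] 3.8508076917311404e-07 4.19535520971538e-06
-0.125 0.03 15 [-0.188  0.907 -0.015  2.359  3.09   0.386 -1.625] 2.074529231297222e-07 2.5939919916303995e-06
-0.12 0.03 25 [-0.187  0.979 -0.023  2.494  3.097  0.769 -1.636] 1.3294252303765677e-07 1.2682113025369836e-06
-0.12 0.03 30 [-0.202  1.009 -0.004  2.52   3.113  0.876 -1.659] 0.005365663177548857 0.035589852408978474
-0.095 0.03 30 [-0.187  1.014 -0.023  2.489  3.1    0.886 -1.638] 2.180290215157289e-07 2.434801159998199e-06
-0.088 0.025 30 [-0.187  1.021 -0.023  2.467  3.1    0.871 -1.637] 1.9600687719158905e-07 2.2084272461213403e-06
[0.027, -0.012, 0.01, 0.055, 0.099, -0.079] [0.5  0.07 0.17]
[0.048, -0.025, 0.016, 0.098, 0.189, -0.14] [0.48 0.07 0.15]
[0.064, -0.035, 0.019, 0.129, 0.268, -0.183] [0.47 0.06 0.13]
[0.074, -0.043, 0.019, 0.147, 0.334, -0.21] [0.46 0.05 0.13]
[0.078, -0.048, 0.019, 0.151, 0.383, -0.224] [0.46 0.05 0.12]
[0.076, -0.05, 0.018, 0.142, 0.415, -0.227] [0.46 0.05 0.13]
[0.067, -0.048, 0.017, 0.12, 0.428, -0.224] [0.46 0.05 0.13]
[0.052, -0.043, 0.015, 0.087, 0.419, -0.219] [0.48 0.05 0.14]
[0.029, -0.035, 0.013, 0.044, 0.389, -0.213] [0.49 0.05 0.16]
```

Run:
```python
from path import *
np.set_printoptions(precision=3,suppress=True)
H=R.from_euler('z',180,degrees=True)
q=s["q"]
q1,*e=ik(case(-.122,0,.1),ori(4.8,20)*H,[-.17,.8,0,2.35,3.1,.4,-1.62]);print(q1,e)
rows([q+(q1-q)*k/9 for k in range(1,10)])
```

```text
[-0.192  0.752 -0.012  2.415  3.091  0.374 -1.628] [np.float64(3.656586360982192e-08), 1.3498074347857174e-07]
[0.007, 0.013, 0.017, -0.031, 0.015, -0.006] [0.52 0.1  0.18]
[0.015, 0.023, 0.032, -0.056, 0.035, -0.018] [0.52 0.11 0.16]
[0.023, 0.028, 0.045, -0.075, 0.061, -0.037] [0.52 0.12 0.15]
[0.033, 0.028, 0.055, -0.085, 0.092, -0.06] [0.52 0.12 0.14]
[0.042, 0.024, 0.063, -0.086, 0.128, -0.088] [0.52 0.12 0.12]
[0.05, 0.014, 0.067, -0.075, 0.168, -0.119] [0.51 0.11 0.11]
[0.057, -0.001, 0.069, -0.052, 0.212, -0.151] [0.51 0.1  0.11]
[0.063, -0.021, 0.066, -0.016, 0.257, -0.183] [0.5  0.08 0.1 ]
[0.065, -0.046, 0.059, 0.035, 0.302, -0.214] [0.49 0.05 0.1 ]
```

Call:
steer_hand(
  ticks=[
    [0, 0.007, 0.013, 0.01, -0.03, 0.015, -0.006],
    [0, 0.015, 0.023, 0.02, -0.056, 0.035, -0.018],
    [0, 0.023, 0.028, 0.035, -0.075, 0.06, -0.037],
    [0, 0.033, 0.028, 0.045, -0.085, 0.09, -0.06],
    [0, 0.042, 0.024, 0.055, -0.086, 0.128, -0.088],
    [0, 0.05, 0.014, 0.06, -0.075, 0.168, -0.12],
    [0, 0.057, -0.001, 0.06, -0.052, 0.21, -0.15],
    [0, 0.063, -0.021, 0.06, -0.016, 0.257, -0.183],
    [0, 0.065, -0.046, 0.059, 0.035, 0.3, -0.214],
    [0, 0.065, -0.046, 0.059, 0.035, 0.3, -0.214],
  ],
)

```text
clock: 7.9
tool_pos: [0.487, 0.0508, 0.086]
eef_rot: [-0.046, 0.983, 0.031, 0.173]
contact_force: [0.4, -0.2, -0.1]
opening: 0.004
finger_force: 0.0
```

Run:
```python
from path import *
print(np.round(s["q"],3), (s["tool_pos"]-CASE)@XD,(s["tool_pos"]-CASE)@YD)
H=R.from_euler('z',180,degrees=True)
for x,z,t in ((-.125,.03,20),(-.125,.03,28)): plan(case(x,0,z),ori(4.8,t)*H)
```

```text
[ 0.364  0.979 -0.97   2.399  2.012  0.829 -0.508] -0.12759252245664177 -0.0015292117905901167
shift [ 0.0168 -0.001   0.0535] turn [0.048 0.001 0.001]
shift [ 0.0168 -0.001   0.0535] turn [ 0.048 -0.138 -0.002]
```

Call:
steer_hand(
  ticks=[
    [0, 0.006, 0, 0.02, 0.02, 0, 0],
    [0, 0.012, 0, 0.04, 0.04, 0, 0],
    [0, 0.017, -0.001, 0.053, 0.048, -0.04, 0],
    [0, 0.017, -0.001, 0.053, 0.048, -0.1, 0],
    [0, 0.017, -0.001, 0.053, 0.048, -0.14, 0],
    [0, 0.017, -0.001, 0.053, 0.048, -0.14, 0],
  ],
)

```text
clock: 8.5
tool_pos: [0.4873, 0.0565, 0.0295]
eef_rot: [-0.042, 0.969, 0.014, 0.241]
contact_force: [0.1, 0.2, -0.4]
opening: 0.006
finger_force: 0.0
```

Run:
```python
from path import *
C=R.from_quat(s["eef_rot"]).as_matrix()
print(np.round(s["q"],3), (s["tool_pos"]-CASE)@XD,(s["tool_pos"]-CASE)@YD,np.round(C,3))
H=R.from_euler('z',180,degrees=True)
for x,z,t in ((-.09,.025,28),): plan(case(x,0,z),ori(4.8,t)*H)
snap("side","side1.png"); b=cv2.imread("pics/side1.png"); cv2.imwrite("pics/s1.png",cv2.resize(b[100:260,220:460],(720,480)))
```

```text
[ 0.273  1.217 -0.964  2.526  2.299  1.246 -0.786] -0.12683890866277822 0.0040737092760363075 [[-0.88  -0.087  0.467]
 [-0.074  0.996  0.047]
 [-0.469  0.007 -0.883]]
shift [-0.0304 -0.0043  0.0212] turn [ 0.008 -0.001  0.   ]
```

View pics/s1.png

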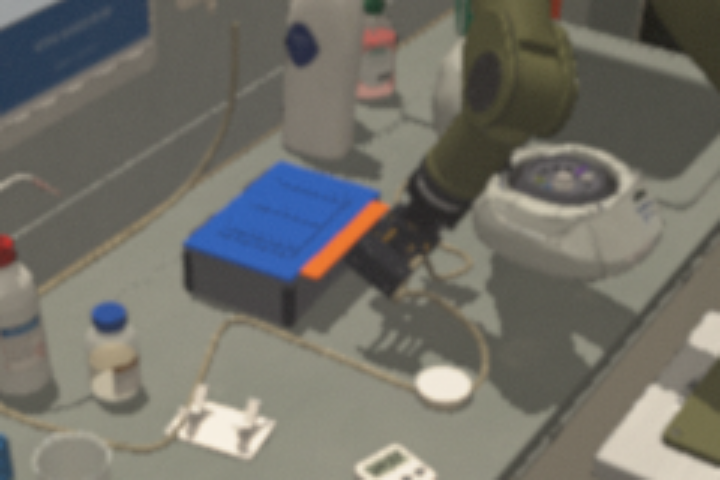

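Call:
steer_hand(
  ticks=[
    [0, -0.01, -0.002, 0.006, 0.008, 0, 0],
    [0, -0.02, -0.004, 0.014, 0.008, 0, 0],
    [0, -0.028, -0.004, 0.02, 0.008, 0, 0],
    [0, -0.031, -0.004, 0.022, 0.008, 0, 0],
    [0, -0.031, -0.004, 0.022, 0.008, 0, 0],
  ],
)

```text
clock: 9.05
tool_pos: [0.5263, 0.0545, 0.0257]
eef_rot: [-0.04, 0.969, 0.008, 0.242]
contact_force: [-3.3, 0.6, -1.1]
opening: 0.005
finger_force: 1.7
```

Run:
```python
from path import *
print(np.round(s["q"],3), (s["tool_pos"]-CASE)@XD,(s["tool_pos"]-CASE)@YD)
# follow the lip arc: world displacement of lip edge, in tool axes
C=R.from_quat(s["eef_rot"])
for d in (10,20,30,40,50,60,70,80,90,100,110):
    t=np.radians(d); w=.17*(1-np.cos(t))*XD+[0,0,.17*np.sin(t)]
    print(d,np.round(C.inv().apply(w),3),np.round(s["tool_pos"]+w,3))
```

```text
[ 0.3    1.192 -0.937  2.408  2.277  1.134 -0.678] -0.08807056270516715 -0.0011886568550621276
10 [-0.016 -0.    -0.025] [0.529 0.055 0.055]
20 [-0.036 -0.    -0.047] [0.537 0.055 0.084]
30 [-0.06  -0.    -0.064] [0.549 0.056 0.111]
40 [-0.086 -0.    -0.078] [0.566 0.058 0.135]
50 [-0.115 -0.    -0.086] [0.587 0.06  0.156]
60 [-0.144 -0.    -0.09 ] [0.611 0.062 0.173]
70 [-0.174 -0.    -0.089] [0.638 0.064 0.185]
80 [-0.203 -0.    -0.082] [0.666 0.066 0.193]
90 [-0.23 -0.   -0.07] [0.696 0.069 0.196]
100 [-0.255 -0.    -0.054] [0.725 0.071 0.193]
110 [-0.276 -0.    -0.034] [0.754 0.074 0.185]
```

Call:
steer_hand(
  ticks=[
    [0, -0.008, 0, -0.012, 0, 0, 0],
    [0, -0.016, 0, -0.025, 0, 0, 0],
    [0, -0.026, 0, -0.036, 0, 0, 0],
    [0, -0.036, 0, -0.047, 0, 0, 0],
    [0, -0.048, 0, -0.056, 0, 0, 0],
    [0, -0.06, 0, -0.064, 0, 0, 0],
    [0, -0.073, 0, -0.072, 0, 0, 0],
    [0, -0.086, 0, -0.078, 0, 0, 0],
  ],
)

```text
clock: 9.85
tool_pos: [0.5655, 0.058, 0.1358]
eef_rot: [-0.04, 0.969, 0.008, 0.243]
contact_force: [-2.2, -1.3, -1.2]
opening: 0.004
finger_force: 0.9
```

Run:
```python
from path import *
print(np.round(s["q"],3))
C=R.from_quat(s["eef_rot"])
for d in (50,60,70,80,90):
    t=np.radians(d); P=np.array([.5263,.0545,.0257])+.17*(1-np.cos(t))*XD+[0,0,.17*np.sin(t)]
    print(d,np.round(C.inv().apply(P-s["tool_pos"]),3))
snap("side","side2.png"); b=cv2.imread("pics/side2.png"); cv2.imwrite("pics/s2.png",cv2.resize(b[100:260,220:460],(720,480)))
```

```text
[ 0.337  0.898 -0.958  2.277  1.984  0.83  -0.442]
50 [-0.028 -0.    -0.008]
60 [-0.058 -0.    -0.011]
70 [-0.087 -0.    -0.01 ]
80 [-0.116 -0.    -0.003]
90 [-0.143 -0.     0.009]
```

View pics/s2.png

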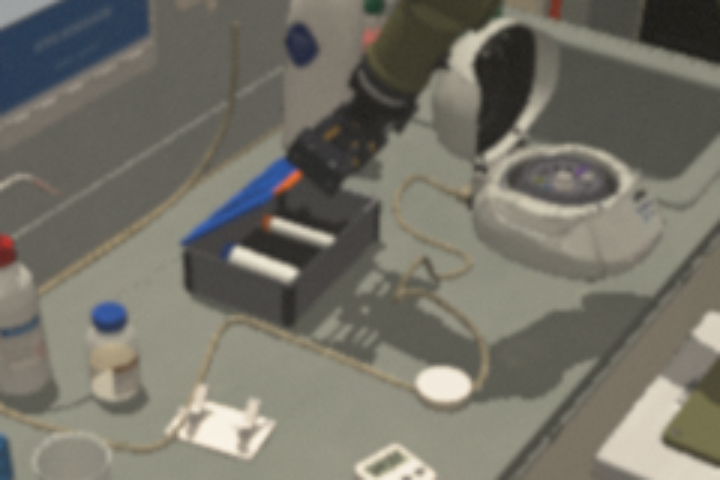

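The lid is held at about 40° on the finger. The blue tube lies in the left seat (crop 262,262) with its cap toward the hinge, and the orange one in the right seat (298,232).

Call:
steer_hand(
  ticks=[
    [0, -0.014, 0, -0.005, 0, 0, 0],
    [0, -0.028, 0, -0.008, 0, 0, 0],
    [0, -0.043, 0, -0.01, 0, 0, 0],
    [0, -0.058, 0, -0.011, 0, 0, 0],
    [0, -0.073, 0, -0.011, 0, 0, 0],
    [0, -0.087, 0, -0.01, 0, 0, 0],
    [0, -0.102, 0, -0.007, 0, 0, 0],
    [0, -0.116, 0, -0.003, 0, 0, 0],
    [0, -0.13, 0, 0.003, 0, 0, 0],
    [0, -0.146, 0, 0.009, 0, 0, 0],
  ],
)

```text
clock: 10.9
tool_pos: [0.6988, 0.0695, 0.196]
eef_rot: [-0.04, 0.969, 0.008, 0.243]
contact_force: [1.0, 0.4, 0.9]
opening: 0.008
finger_force: 0.0
```

Call:
steer_hand(
  ticks=[
    [0, 0, 0, 0, 0, 0, 0],
    [0, 0.03, 0, -0.01, 0, 0, 0],
    [0, 0.07, 0, -0.03, 0, 0, 0],
    [0, 0.1, 0, -0.06, 0, 0, 0],
    [0, 0.1, 0, -0.08, 0, 0, 0],
    [0, 0.1, 0, -0.08, 0, 0, 0],
  ],
)

```text
clock: 11.5
tool_pos: [0.5716, 0.0596, 0.221]
eef_rot: [-0.042, 0.969, 0.008, 0.244]
contact_force: [1.2, 0.4, -0.7]
opening: 0.006
finger_force: 0.0
```

Run:
```python
from path import *
print(np.round(s["q"],3))
for c in("side","top"): snap(c,c+"3.png")
b=cv2.imread("pics/side3.png"); t=cv2.imread("pics/top3.png"); cv2.imwrite("pics/s3.png",np.vstack([cv2.resize(b[100:210,220:420],(500,275)),cv2.resize(t[90:220,270:470],(500,325))]))
```

```text
[ 0.344  0.678 -0.912  2.195  1.691  0.631 -0.189]
```

View pics/s3.png

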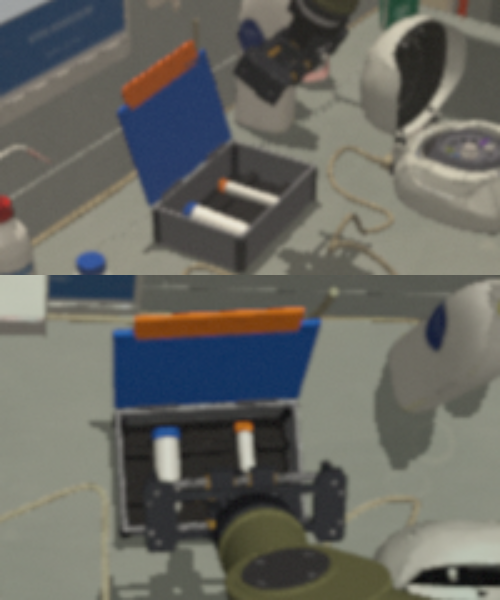

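Run:
```python
from path import *
np.set_printoptions(precision=3,suppress=True)
H=R.from_euler('z',180,degrees=True)
q=s["q"]
q1,*e=ik(case(-.06,.05,.3),ori(4.8,0)*H,[-.3,.5,0,2.0,.1,.6,1.5]);print(q1,e)
rows([q+(q1-q)*k/12 for k in range(1,13)])
plan(case(-.06,.05,.3),ori(4.8,0)*H)
```

```text
[-0.279  0.524  0.01   1.682 -0.006  0.936  1.394] [np.float64(2.9964412522623015e-07), 3.4171646121442625e-06]
[0.007, -0.023, 0.005, 0.077, 0.059, -0.009] [0.58 0.04 0.23]
[0.015, -0.042, 0.005, 0.142, 0.121, -0.015] [0.57 0.02 0.22]
[0.022, -0.057, 0.002, 0.193, 0.185, -0.018] [0.57 0.   0.22]
[0.03, -0.066, -0.003, 0.229, 0.249, -0.018] [ 0.56 -0.01  0.22]
[0.036, -0.07, -0.01, 0.249, 0.31, -0.016] [ 0.55 -0.01  0.23]
[0.04, -0.068, -0.018, 0.253, 0.367, -0.011] [ 0.54 -0.01  0.23]
[0.042, -0.06, -0.026, 0.241, 0.417, -0.005] [ 0.54 -0.    0.24]
[0.04, -0.048, -0.034, 0.212, 0.458, 0.001] [0.53 0.01 0.25]
[0.035, -0.03, -0.043, 0.168, 0.488, 0.005] [0.53 0.03 0.26]
[0.026, -0.007, -0.051, 0.109, 0.504, 0.006] [0.53 0.05 0.27]
[0.012, 0.019, -0.06, 0.039, 0.506, 0.002] [0.54 0.08 0.28]
[-0.007, 0.048, -0.07, -0.042, 0.491, -0.007] [0.55 0.11 0.3 ]
shift [-0.021  0.05  -0.08 ] turn [-0.005  0.493 -0.001]
```

Call:
steer_hand(
  ticks=[
    [0, 0.007, -0.023, 0.005, 0.08, 0.06, -0.01],
    [0, 0.015, -0.042, 0.005, 0.14, 0.12, -0.015],
    [0, 0.022, -0.057, 0.002, 0.19, 0.185, -0.018],
    [0, 0.03, -0.066, -0.003, 0.23, 0.25, -0.018],
    [0, 0.036, -0.07, -0.01, 0.25, 0.31, -0.016],
    [0, 0.04, -0.068, -0.018, 0.253, 0.367, -0.01],
    [0, 0.042, -0.06, -0.026, 0.24, 0.417, -0.005],
    [0, 0.04, -0.048, -0.034, 0.212, 0.458, 0],
    [0, 0.035, -0.03, -0.043, 0.168, 0.488, 0.005],
    [0, 0.026, -0.007, -0.051, 0.11, 0.504, 0.006],
  ],
)

```text
clock: 12.6
tool_pos: [0.5277, 0.0486, 0.2515]
eef_rot: [-0.024, 0.998, -0.054, -0.005]
contact_force: [-0.3, 0.3, 0.3]
opening: 0.003
finger_force: 0.0
```

Run:
```python
from path import *
print(np.round(s["q"],3))
plan(case(-.14,.02,.35),ori(4.8,0)*R.from_euler('z',180,degrees=True))
```

```text
[ 0.301  0.704 -0.943  1.798  0.739  1.09   0.668]
shift [ 0.055   0.0145 -0.0999] turn [-0.107 -0.015 -0.036]
```

Call:
steer_hand(
  ticks=[
    [0.5, 0.02, -0.03, -0.03, -0.03, 0, -0.01],
    [0.5, 0.03, -0.07, -0.06, -0.06, -0.01, -0.02],
    [0.5, 0.03, -0.11, -0.1, -0.1, -0.015, -0.036],
    [0.5, 0.03, -0.15, -0.1, -0.107, -0.015, -0.036],
    [0.5, 0.03, -0.18, -0.1, -0.107, -0.015, -0.036],
    [0.5, 0.03, -0.18, -0.1, -0.107, -0.015, -0.036],
  ],
)

```text
clock: 13.2
tool_pos: [0.5074, -0.1273, 0.3703]
eef_rot: [-0.037, 0.999, -0.002, 0.0]
contact_force: [0.1, 0.4, -0.5]
opening: 0.497
finger_force: 0.0
```

Run:
```python
from path import *
print(np.round(s["q"],3))
a=snap("top","top4.png"); cv2.imwrite("pics/t4.png",cv2.resize(cv2.imread("pics/top4.png")[85:215,290:430],(700,650))[:600])
h=cv2.cvtColor(a,cv2.COLOR_RGB2HSV)
def blob(m,x0,y0,x1,y1):
    k=np.zeros(m.shape,np.uint8);k[y0:y1,x0:x1]=m[y0:y1,x0:x1]
    return max(cv2.findContours(k,cv2.RETR_EXTERNAL,cv2.CHAIN_APPROX_NONE)[0],key=cv2.contourArea).reshape(-1,2).astype(float)
w=cv2.inRange(h,(0,0,110),(180,70,255))
b=cv2.inRange(h,(100,100,50),(125,255,255))
for n,m,box in (("body",w,(325,150,350,205)),("cap",b,(325,146,350,166)),("orangebody",w,(355,150,380,205))):
    c=blob(m,*box); P=np.array([onz("top",u,v,.0225)[:2] for u,v in c],np.float32)
    q=cv2.minAreaRect(P); m0=np.array([*q[0],0])-CASE
    print(n,c.min(0),c.max(0),np.round(q[0],4),np.round(q[1],4),round(q[2],1),"case",m0@XD,m0@YD)
```

```text
[ 0.807  0.587 -1.119  1.651  0.555  1.258  1.22 ]
body [332. 154.] [341. 188.] [0.6042 0.1111] [0.1058 0.0278] 1.0 case -0.005772762154579153 0.04879027004432678
cap [330. 150.] [342. 155.] [0.6628 0.1139] [0.0151 0.0376] 6.7 case 0.052922788741648207 0.04669131127637625
orangebody [355. 196.] [379. 204.] [0.5165 0.0163] [0.0246 0.074 ] 1.3 case -0.10104939012357592 -0.03840789589765668
```

View pics/t4.png

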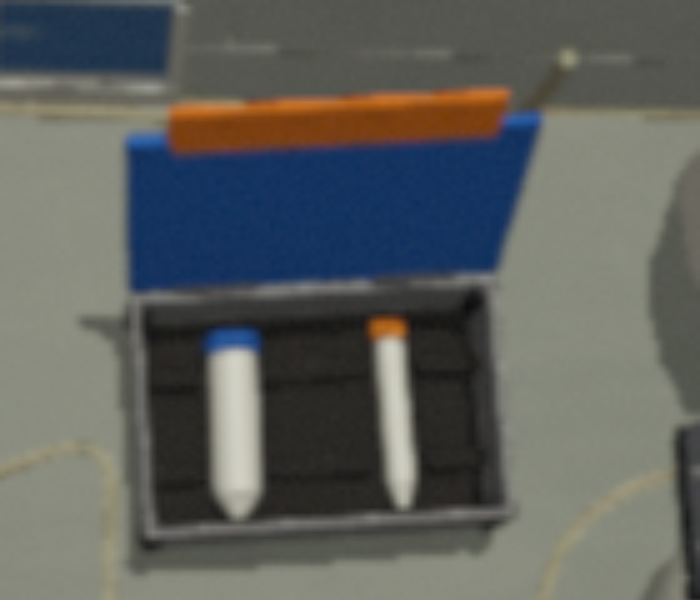

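The tube's centre comes out at case (+1.5, +48.5) mm, a sensible place in the left seat with the body 106x28. Its yaw is about 3° in the world.

Run:
```python
from path import *
print(case(.0015,.0485,.16)); plan(case(.0015,.0485,.16),ori(3,0)*R.from_euler('z',180,degrees=True))
```

```text
[0.611445  0.1114555 0.16     ]
shift [-0.1224  0.2265  0.2102] turn [-0.001  0.001  0.026]
```

Call:
steer_hand(
  ticks=[
    [0.5, -0.02, 0.04, 0, 0, 0, 0],
    [0.5, -0.04, 0.08, 0.02, 0, 0, 0],
    [0.5, -0.06, 0.12, 0.05, 0, 0, 0],
    [0.5, -0.08, 0.16, 0.08, 0, 0, 0],
    [0.5, -0.09, 0.2, 0.1, 0, 0, 0],
  ],
)

```text
clock: 13.75
tool_pos: [0.5792, 0.0854, 0.2704]
eef_rot: [-0.043, 0.999, -0.001, 0.0]
contact_force: [-0.3, 0.5, 0.5]
opening: 0.499
finger_force: 0.0
```

Run:
```python
from path import *
print(np.round(s["q"],3))
plan(case(.0015,.0485,.16),ori(3,0)*R.from_euler('z',180,degrees=True))
```

```text
[ 0.298  0.755 -0.982  1.629  0.682  1.136  0.796]
shift [-0.0343  0.0234  0.1103] turn [-0.002  0.     0.033]
```

Call:
steer_hand(
  ticks=[
    [0.5, -0.02, 0.01, 0.03, 0, 0, 0.03],
    [0.5, -0.034, 0.023, 0.07, -0.002, 0, 0.033],
    [0.5, -0.034, 0.023, 0.11, -0.002, 0, 0.033],
    [0.5, -0.034, 0.023, 0.11, -0.002, 0, 0.033],
    [0.5, -0.034, 0.023, 0.11, -0.002, 0, 0.033],
  ],
)

```text
clock: 14.25
tool_pos: [0.6104, 0.1101, 0.1629]
eef_rot: [-0.027, 1.0, 0.001, 0.0]
contact_force: [0.0, -0.7, -0.1]
opening: 0.5
finger_force: 0.0
```

Run:
```python
from path import *
print(np.round(s["q"],3))
plan(case(.0015,.0485,.01),ori(3,0)*R.from_euler('z',180,degrees=True))
```

```text
[ 0.2    0.912 -0.879  1.632  0.809  0.998  0.673]
shift [-0.001   0.0011  0.1529] turn [0.001 0.    0.002]
```

Call:
steer_hand(
  ticks=[
    [0.5, -0.001, 0.001, 0.04, 0, 0, 0],
    [0.5, -0.001, 0.001, 0.08, 0, 0, 0],
    [0.5, -0.001, 0.001, 0.11, 0, 0, 0],
    [0.5, -0.001, 0.001, 0.13, 0, 0, 0],
    [0.5, -0.001, 0.001, 0.145, 0, 0, 0],
    [0.5, -0.001, 0.001, 0.152, 0, 0, 0],
    [0.5, -0.001, 0.001, 0.153, 0, 0, 0],
  ],
)

```text
clock: 14.95
tool_pos: [0.6127, 0.1103, 0.0105]
eef_rot: [-0.026, 1.0, 0.001, 0.001]
contact_force: [-1.0, 0.0, -1.3]
opening: 0.501
finger_force: 0.0
```

Call:
steer_hand(
  ticks=[
    [0.25, 0, 0, 0, 0, 0, 0],
    [0.25, 0, 0, 0, 0, 0, 0],
    [0.2, 0, 0, 0, 0, 0, 0],
    [0.2, 0, 0, 0, 0, 0, 0],
    [0.2, 0, 0, 0, 0, 0, 0],
  ],
  squeeze=12,
)

```text
clock: 15.45
tool_pos: [0.613, 0.1105, 0.011]
eef_rot: [-0.026, 1.0, 0.001, 0.002]
contact_force: [0.1, -0.1, 6.4]
opening: 0.321
finger_force: 12.0
```

Call:
steer_hand(
  ticks=[
    [0.2, 0, 0, -0.01, 0, 0, 0],
    [0.2, 0, 0, -0.03, 0, 0, 0],
    [0.2, 0, 0, -0.06, 0, 0, 0],
    [0.2, 0, 0, -0.09, 0, 0, 0],
    [0.2, 0, 0, -0.12, 0, 0, 0],
    [0.2, 0, 0, -0.15, 0, 0, 0],
    [0.2, 0, 0, -0.16, 0, 0, 0],
  ],
)

```text
clock: 16.15
tool_pos: [0.6131, 0.1112, 0.1744]
eef_rot: [-0.026, 1.0, 0.002, 0.004]
contact_force: [0.4, 0.8, 0.2]
opening: 0.323
finger_force: 12.0
```

Run:
```python
from path import *
print(np.round(s["q"],3))
Rp=[.4886,.3555,.16]
plan(Rp,ori(11.1,0)*R.from_euler('z',180,degrees=True))
a=snap("side","side5.png"); cv2.imwrite("pics/s5.png",cv2.resize(a[100:260,220:460,::-1],(720,480)))
```

```text
[ 0.202  0.898 -0.886  1.621  0.797  1.01   0.683]
shift [0.1116 0.2505 0.0143] turn [ 0.002  0.008 -0.141]
```

View pics/s5.png

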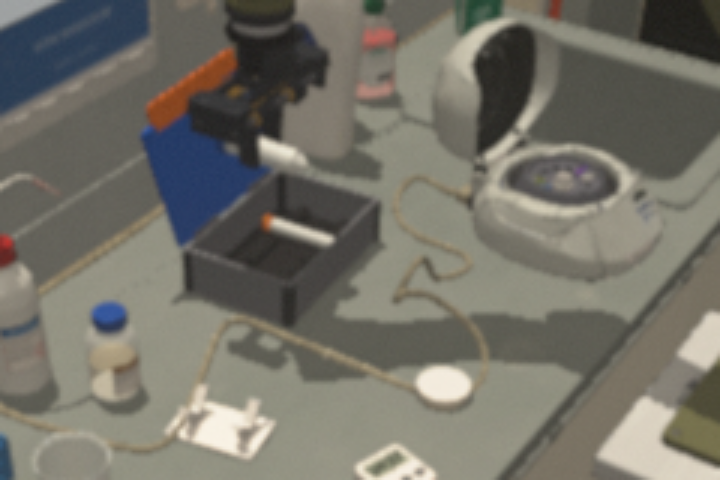

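The tube is gripped across its middle and clear of the case; the orange tube is still in its seat and the lid open.

Call:
steer_hand(
  ticks=[
    [0.2, 0.03, 0.01, 0, 0, 0, 0],
    [0.2, 0.06, 0.04, 0, 0, 0, -0.02],
    [0.2, 0.09, 0.07, 0, 0, 0, -0.05],
    [0.2, 0.11, 0.1, 0, 0, 0, -0.08],
    [0.2, 0.112, 0.14, 0, 0, 0, -0.11],
    [0.2, 0.112, 0.18, 0, 0, 0.004, -0.141],
    [0.2, 0.112, 0.22, 0, 0, 0.008, -0.141],
    [0.2, 0.112, 0.25, 0, 0.002, 0.008, -0.141],
    [0.2, 0.112, 0.25, 0, 0.002, 0.008, -0.141],
  ],
)

```text
clock: 17.1
tool_pos: [0.4843, 0.3591, 0.1697]
eef_rot: [-0.1, 0.995, 0.002, -0.004]
contact_force: [-0.5, 0.4, -0.0]
opening: 0.32
finger_force: 12.0
```

Run:
```python
from path import *
print(np.round(s["q"],3))
plan([.4886+.0015,.3555,.024],ori(11.1,0)*R.from_euler('z',180,degrees=True))
print(onz("top",186,197,.05))
```

```text
[-0.243  0.889 -0.891  1.676  0.8    0.986  0.346]
shift [-0.006  -0.0052  0.1456] turn [ 0.004 -0.007  0.006]
[0.51048411 0.55775756 0.05      ]
```

Call:
steer_hand(
  ticks=[
    [0.2, -0.003, -0.003, 0.03, 0, 0, 0],
    [0.2, -0.006, -0.005, 0.07, 0.004, -0.007, 0.006],
    [0.2, -0.006, -0.005, 0.1, 0.004, -0.007, 0.006],
    [0.2, -0.006, -0.005, 0.12, 0.004, -0.007, 0.006],
    [0.2, -0.006, -0.005, 0.13, 0.004, -0.007, 0.006],
    [0.2, -0.006, -0.005, 0.135, 0.004, -0.007, 0.006],
    [0.2, -0.006, -0.005, 0.135, 0.004, -0.007, 0.006],
  ],
)

```text
clock: 17.8
tool_pos: [0.493, 0.3493, 0.0349]
eef_rot: [-0.094, 0.996, -0.003, 0.001]
contact_force: [-0.7, -0.8, -0.6]
opening: 0.319
finger_force: 12.0
```

Run:
```python
from path import *
plan([.4886+.0015,.3555,.024],ori(11.1,0)*R.from_euler('z',180,degrees=True))
b=snap("side","side6.png"); t=snap("top","top6.png"); cv2.imwrite("pics/s6.png",np.vstack([cv2.resize(b[200:280,240:340,::-1],(375,300)),cv2.resize(t[165:245,205:305,::-1],(375,300))]))
```

```text
shift [0.0017 0.0067 0.0108] turn [-0.005  0.001 -0.006]
```

View pics/s6.png

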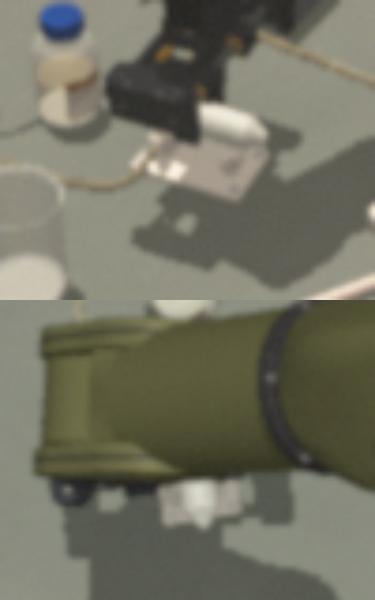

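The tube hangs just above the rest (top crop tip at about (203,510)), roughly 7 mm off across it. I'll correct that first, then lower slowly.

Call:
steer_hand(
  ticks=[
    [0.2, 0.002, 0.006, 0, -0.005, 0, -0.006],
    [0.2, 0.002, 0.0065, 0, -0.005, 0, -0.006],
    [0.2, 0.002, 0.0065, 0.003, -0.005, 0, -0.006],
    [0.2, 0.002, 0.0065, 0.005, -0.005, 0, -0.006],
    [0.2, 0.002, 0.0065, 0.007, -0.005, 0, -0.006],
    [0.2, 0.002, 0.0065, 0.007, -0.005, 0, -0.006],
  ],
)

```text
clock: 18.5
tool_pos: [0.4897, 0.3554, 0.0275]
eef_rot: [-0.097, 0.995, -0.0, 0.0]
contact_force: [-0.0, 0.1, -0.9]
opening: 0.323
finger_force: 12.0
```

Run:
```python
from path import *
plan([.4886+.0015,.3555,.024],ori(11.1,0)*R.from_euler('z',180,degrees=True))
```

```text
shift [-0.0004  0.0001  0.0035] turn [-0.001  0.001 -0.   ]
```

Call:
steer_hand(
  ticks=[
    [0.2, 0, 0, 0.001, 0, 0, 0],
    [0.2, 0, 0, 0.002, 0, 0, 0],
    [0.2, 0, 0, 0.002, 0, 0, 0],
  ],
)

```text
clock: 18.8
tool_pos: [0.4901, 0.3552, 0.0265]
eef_rot: [-0.097, 0.995, -0.0, 0.001]
contact_force: [-0.2, -1.9, 4.5]
opening: 0.322
finger_force: 12.0
```

Call:
steer_hand(
  ticks=[
    [0.2, 0, 0, 0.001, 0, 0, 0],
    [0.2, 0, 0, 0.0015, 0, 0, 0],
    [0.2, 0, 0, 0.0015, 0, 0, 0],
  ],
)

```text
clock: 19.1
tool_pos: [0.4902, 0.3548, 0.0254]
eef_rot: [-0.096, 0.995, -0.001, 0.001]
contact_force: [-0.5, -4.3, 8.9]
opening: 0.32
finger_force: 12.0
```

Contact: the tube is seated. I'll ease off and release.

Call:
steer_hand(
  ticks=[
    [0.2, 0, -0.001, -0.001, 0, 0, 0],
    [0.3, 0, -0.001, -0.001, 0, 0, 0],
    [0.36, 0, -0.001, -0.001, 0, 0, 0],
    [0.42, 0, -0.001, -0.001, 0, 0, 0],
    [0.5, 0, -0.001, -0.001, 0, 0, 0],
    [0.55, 0, -0.001, -0.001, 0, 0, 0],
    [0.55, 0, -0.001, -0.001, 0, 0, 0],
  ],
  squeeze=5,
)

```text
clock: 19.8
tool_pos: [0.49, 0.3548, 0.0254]
eef_rot: [-0.097, 0.995, 0.0, 0.0]
contact_force: [0.3, 0.6, 0.2]
opening: 0.552
finger_force: 0.0
```

Call:
steer_hand(
  ticks=[
    [0.55, 0, 0, -0.01, 0, 0, 0],
    [0.55, 0, 0, -0.03, 0, 0, 0],
    [0.55, 0, 0, -0.06, 0, 0, 0],
    [0.55, 0, 0, -0.1, 0, 0, 0],
    [0.55, 0, 0, -0.15, 0, 0, 0],
    [0.55, 0, -0.04, -0.18, 0, 0, 0],
    [0.55, 0, -0.09, -0.2, 0, 0, 0],
    [0.55, 0, -0.14, -0.2, 0, 0, 0],
    [0.55, 0, -0.19, -0.2, 0, 0, 0],
    [0.55, 0, -0.19, -0.2, 0, 0, 0],
  ],
)

```text
clock: 20.8
tool_pos: [0.5282, 0.1592, 0.225]
eef_rot: [-0.091, 0.996, -0.004, 0.0]
contact_force: [-0.6, -0.1, -0.7]
opening: 0.55
finger_force: 0.0
```

Run:
```python
from path import *
b=snap("side","side7.png"); t=snap("top","top7.png"); cv2.imwrite("pics/s7.png",np.hstack([cv2.resize(b[130:280,230:430,::-1],(400,300)),cv2.resize(t[90:290,160:400,::-1],(400,333))[:300]]))
h=cv2.cvtColor(t,cv2.COLOR_RGB2HSV); bl=cv2.inRange(h,(100,120,50),(125,255,255)); bl[:180]=0; bl[225:]=0; bl[:,:235]=0; bl[:,280:]=0
v,u=np.nonzero(bl); p=onz("top",u.mean(),v.mean(),.036); d=p[:2]-[.4886,.3555]; a=np.radians(11.1)
print(len(u),p,"rest frame",d@[np.cos(a),np.sin(a)],d@[-np.sin(a),np.cos(a)])
```

```text
27 [0.53708988 0.36489886 0.036     ] rest frame 0.04939224737326296 -0.00011233808655921988
```

View pics/s7.png

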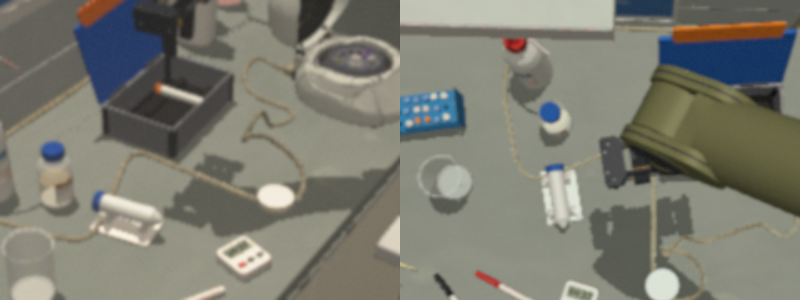

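The tube lies in both Vs (top crop cap at (555,168), tip at (562,228)). Its cap is 49 mm along the rest against 51 mm expected, with no offset across. The lid is open, the orange tube is in its seat and the bystanders are in place, so I'll hand in.

```bash
python3 -c "
from plant import r
print(r.finish_job())"
```

```text
the job is handed in; nothing more can be done
None
```

The job is handed in (no verdict was returned): in the last pictures the lid stands open, the blue-capped tube lies across both Vs of the rest about 2 mm off centre along it, and the orange-capped tube and bystanders are in place.

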